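# Move a glass plate from the spreading jig to the plate warmer

### The job

The white glass plate lies flush in the channel of the dark spreading jig, lightly held there by sprung side jaws, where nothing can grip it. Press it from above, only as hard as it takes to drag it, and slide it out over the jig's open end until it overhangs enough to be pinched by its two long sides, then lift it clear and lay it on the plate warmer between the two cheeks, pushed fully home against the back stop, and let go. Be gentle: the thin glass cracks if it is pressed with more than 14 N on the jig or 25 N on the warmer; do not let it fall, and leave the other things on the bench where they stand.

Things in the scene. Friction and masses are not known exactly. Their poses are not given: they have to be found in the camera images.
- plate_center (a point): Centre (half-way up) of the loose white glass plate: 120 mm long (its x), 60 wide (y), 3 thick (z up), 40 to 70 g. It starts flat in the jig's channel, flush with the fences, its front (-x) end level with the jig's open end. Cracks above 14 N on the jig, 25 N on the warmer. The jaws and floor (friction about 0.15) hold it until it is pressed, some 8 to 11 N, with fingertips, which drag it; it may slip.
- jig: Spreading jig: dark steel block 100 mm wide, fixed; origin on the bench, x from open to closed end. Channel floor 55 mm up, x -60 (open end) to 65 mm (3 mm stop); fences 3 mm high, flush with the glass, 63 mm apart. Sprung flush jaws (about 5 N each) grip the glass's sides at x 38 to 56 mm and free it after 22 mm of sliding. Only bench before and below the open end.
- jig_floor: The jig's smooth channel floor, 133 x 100 mm; origin in the middle of its edge at the open end, 55 mm above the bench, axes as the jig's: the glass slides out over it towards -x. Floor, fences and jaws sink together, straight down on rubber: they stay put up to a load that differs each time (1 to 13 N), then give 1 mm per newton, 10 mm at most, and spring back.
- warmer: Plate warmer: white box, fixed, 110 mm wide, x -20 to 120 mm, origin on the bench. Metal deck 55 mm up, from x = -20 mm to the back stop (face at x = 60 mm, 10 mm high). Two cheeks 8 mm high, x 12 to 62 mm, inner faces at y = -33 and 33 mm. Control hump behind the stop 75 mm high, knob up to 87 mm. In front of x = -20 mm there is only bench: room for fingers.
- warmer_seat (a point): Where the plate's centre comes when home: 56.5 mm above the bench over the warmer's origin, axes as the warmer's: x points to the back stop, z up. The plate's length lies along x, its end against the stop, and its front end overhangs the deck by 40 mm.
- tube_rack: Bystander: small green tube rack full of capped tubes, 90 x 60 mm, 47 mm high; origin under its centre.
- jar: Bystander: small amber jar, 32 mm across, 50 mm high; origin under its centre.
- reagent: Bystander: clear bottle with a white cap, 60 mm across, 115 mm high; origin under its centre.
- tip_box: Bystander: closed yellow tip box, 117 x 82 mm, 58 mm high; origin under its centre.
- tip_box_low: Bystander: closed blue tip box, 117 x 82 mm, 58 mm high; origin under its centre.
- beaker: Bystander: glass beaker, 64 mm across, 75 mm high; origin under its centre.
- pestle: Bystander: small grey plastic pestle lying flat, about 85 mm long, 14 mm wide, 12 mm high; origin under the middle of its length.
Mind the look-alikes: they are no part of the job. What is shaped like the part that bears plate_center but orange is not meant.

How it is judged:
On the way, in this order (a step that is already met when the one before it is completed fails the run):
1. the plate overhangs the jig's open end by at least 22 mm, still lying flat on the jig (x of plate_center in the frame of jig between -0.06 and -0.022 m and z of plate_center in the frame of jig between 0.044 and 0.06 m and angle between plate_center's own z axis and vertical below 0.06 rad), for 0.2 s.
2. the plate is lifted at least 12 mm clear of the jig's channel (height (world z) of plate_center above 0.0685 m), for 0.1 s.
At the end, for the whole second after the job is handed in: The plate lies flat and at rest on the warmer's deck between the cheeks, its end within 2 mm of the back stop, released (x of plate_center in the frame of warmer_seat between -0.002 and 0.002 m and y of plate_center in the frame of warmer_seat between -0.0045 and 0.0045 m and z of plate_center in the frame of warmer_seat between -0.002 and 0.002 m and angle between plate_center's own z axis and vertical below 0.035 rad and angle between the x axis of plate_center and the x axis of warmer_seat, either way round below 0.12 rad and linear speed of plate below 0.01 m/s); the robot touches nothing.
It fails at once if the glass is pressed against the jig's channel floor with more than 14 N (contact force between plate and jig_floor above 14 N).
It fails at once if the glass is pressed against the warmer with more than 25 N (contact force between plate and warmer above 25 N).
It fails at once if the glass falls (its centre comes lower than 30 mm above the bench) (height (world z) of plate_center below 0.03 m).
It fails at once if a bystander is moved by more than 20 mm (distance of any of tube_rack, jar, reagent, tip_box, tip_box_low, beaker, pestle from where it was at the start of the episode above 0.02 m).
It also fails if it takes over 72 s, if anything falls off the work surface, if the arm or the gripper's body presses on something with over 40 N, if the wrist force passes 120 N, or if a joint passes its speed limit or range.

### The arm

A 7-joint arm with a two-finger parallel gripper is mounted at the origin on the work surface. World frame = base frame: x ahead of the robot, y to its left, z up, the work surface at z = 0. Lengths are in m, angles in rad, forces in N, time in s.
With the tool pointing down it reaches from about 0.425 to 0.95 m from the base axis. Payload 4.7 kg.
Tool frame: the origin (TCP) lies on the centre line of the jaws, within the pads' length; the fingertips stand 8 mm ahead of it and the grasp point (between the pads) lies 11 mm behind it; z points along the fingers, y is the direction in which the jaws open and shut (so a half turn about z gives the same grasp; the last joint's range is limited). The gripper opens to 87 mm and grips with 3 to 60 N. Pads are 19 mm wide; open, the fingers measure 117 mm over their backs; the gripper's body (75 mm by 190 mm) begins 51 mm behind the grasp point.
Start: joints at [-1.292, 0.469, -0.049, 1.532, 0.024, 1.141, -0.082], TCP at [0.204, 0.643, 0.231] pointing down, gripper open.
Joint ranges: [-2.59, 2.59], [-0.33, 1.99], [-1.39, 1.29], [0.1, 2.45], [-1.04, 4.18], [0.21, 1.99], [-2.66, 2.66]. Speed limits (rad/s): [2.57, 2.57, 3.14, 3.14, 3.14, 3.14, 3.14].

### API

Orientations are given as a unit quaternion [x, y, z, w].
In Python, from station import arm, inverse_kinematics, telemetry, viewer, workorder gives the robot as it stands. The module is installed in compiled form; this text tells all that it offers. Calls block until the motion is done:
- arm.move_pose(position, orientation): joint-space move of the TCP to a pose.
- arm.move_straight(position, orientation=None, rate=0.15): straight line of the TCP; orientation=None keeps the orientation; rate is the mean speed in m/s.
- arm.move_joints(angles): joint-space move.
- arm.grip(opening, effort=None): finger opening in m; effort is the grip in N (None keeps the last); returns when the fingers have stopped.
- arm.dwell(seconds).
- inverse_kinematics(position, orientation): joint angles nearest the present ones, or None.
- telemetry.get_state(): the state.
- viewer.capture(name): name is "side" or "top"; returns a dict with "img" (420x560x3 uint8, red, green, blue), "K" (3x3 intrinsics, pixels), "D" ([k1, k2, p1, p2, k3] as OpenCV has them; the pictures are not rectified), "R" (3x3) and "t" (3): a world point X has camera coordinates R X + t. Camera axes: x right, y down, z forward; pixel columns grow to the right and rows downward; lengths in m; the calibration is good to about 2 mm. A picture is of the moment at which its call begins. There is no depth.
A pose or a line that the arm cannot do raises arm.Unreachable and nothing moves.
- workorder.sign_off(): hands the job in, once; it reports no verdict.
The state is a dict: "time_s": time; "qpos": joint angles; "joint_velocities": joint speeds; "joint_torque": joint torques, N m; "position": TCP position; "tool_rot": TCP orientation; "contact_force": force on the tool from outside, world axes, zero at the start; "torque": the same for the moment, N m; "finger_gap": finger opening in m.
Only numpy, scipy, OpenCV 4.12 (cv2) and the standard library are available. Lean on these libraries where they do the work, as an engineer would, in place of code of your own. Each camera call takes 0.05 s, during which the arm holds its last target.

## Working session

There is one attempt and no reset: what is moved stays moved. The work goes in short steps, each a Python script; the robot and the scene stay as the last script left them, time stands still between calls to the robot, and variables do not carry over. Pictures are saved under pics/ and viewed, and the job is handed in when it is done.

```bash
mkdir -p pics; ls; python3 - <<'E'
from station import arm, telemetry, viewer
import cv2, numpy as np
for n in ("side","top"):
    c=viewer.capture(n); cv2.imwrite(f"pics/{n}0.png",c["img"][:,:,::-1]); 
    np.savez(f"pics/{n}0.npz",**c)
    print(n,c["K"],c["D"],c["R"],c["t"], -c["R"].T@c["t"])
print(telemetry.get_state())
E
```

```text
pics
side [[472.25723739   0.         276.43352879]
 [  0.         472.25723739 207.45602761]
 [  0.           0.           1.        ]] [0.04050417 0.         0.         0.         0.        ] [[ 0.93690199 -0.34921363 -0.01626329]
 [-0.20207358 -0.50300626 -0.8403279 ]
 [ 0.28527342  0.79059126 -0.54183441]] [-0.49749981  0.1654066   1.29097818] [ 0.13125111 -1.11116923  0.8304012 ]
top [[483.82158776   0.         283.01419468]
 [  0.         483.82158776 218.02620198]
 [  0.           0.           1.        ]] [0.05882057 0.         0.         0.         0.        ] [[-0.02548272 -0.99966877  0.00360285]
 [-0.98101856  0.02431395 -0.19238351]
 [ 0.19223219 -0.00843692 -0.9813132 ]] [0.00488178 0.52532701 1.13595983] [0.2971119  0.00169139 1.21577905]
{'time_s': 0.1, 'qpos': array([-1.29190302,  0.46938263, -0.04860803,  1.53354418,  0.02409083,
        1.14099427, -0.08229594]), 'joint_velocities': array([ 0.00169162, -0.00149779, -0.00216984, -0.00209253,  0.00153796,
       -0.00111412,  0.00095637]), 'joint_torque': array([ 7.18527463e-04, -5.09170246e+01, -8.09930451e-02, -2.36833459e+01,
       -6.14377647e-02,  3.43897194e-02,  5.63070614e-05]), 'position': array([0.20431698, 0.64279929, 0.22960249]), 'tool_rot': array([ 1.53269941e-01,  9.88183973e-01, -8.64532363e-04, -1.11327797e-04]), 'contact_force': array([-0.23817636,  0.19696674,  0.57177437]), 'torque': array([ 0.03280303, -0.0232732 ,  0.02059921]), 'finger_gap': 0.08734835240742538}
```

View pics/side0.png

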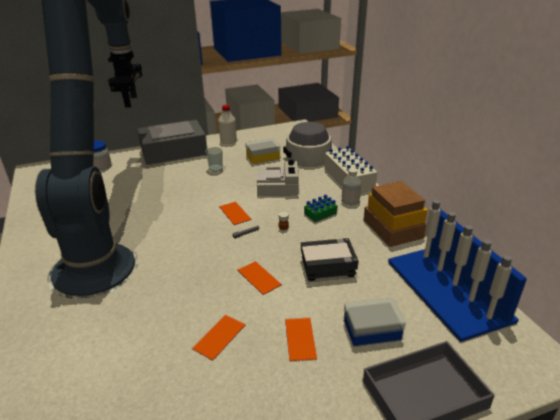

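View pics/top0.png

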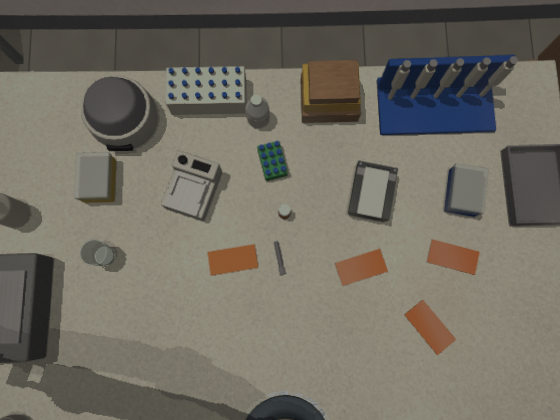

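```bash
python3 - <<'E'
import cv2, numpy as np
t=cv2.imread("pics/top0.png"); s=cv2.imread("pics/side0.png")
def z(a,x0,y0,x1,y1): return cv2.resize(a[y0:y1,x0:x1],(400,300),interpolation=cv2.INTER_CUBIC)
o=np.vstack([np.hstack([z(t,333,152,413,228)[:, :],z(t,150,142,234,222)]),np.hstack([z(s,290,228,370,288),z(s,248,148,316,199)])])
cv2.imwrite("pics/zoom0.png",o)
E
```

```text
(no output)
```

View pics/zoom0.png

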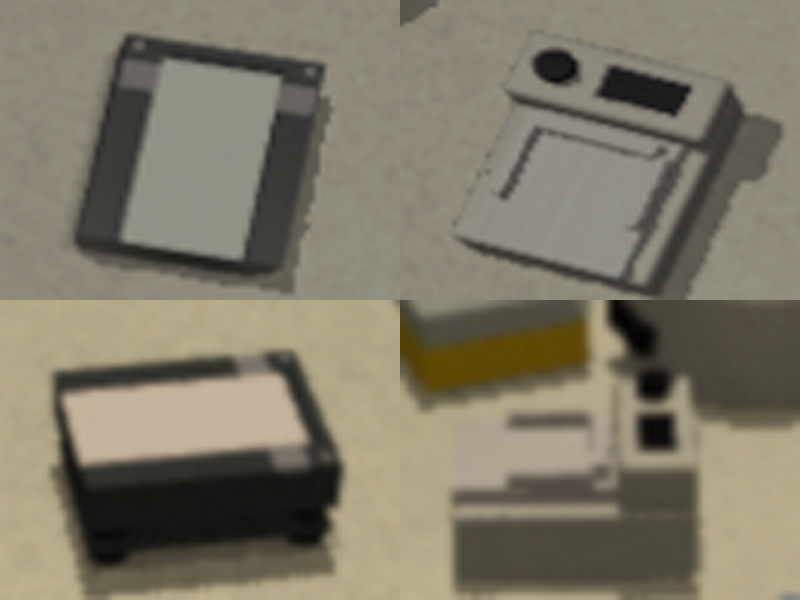

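```bash
cat > h.py <<'E'
import cv2, numpy as np
def ray(c,uv,z):
    uv=np.array(uv,float).reshape(-1,1,2)
    n=cv2.undistortPoints(uv,c["K"],c["D"]).reshape(-1,2)
    d=np.c_[n,np.ones(len(n))]@c["R"]; o=-c["R"].T@c["t"]
    return o+d*((z-o[2])/d[:,2])[:,None]
def proj(c,X):
    return cv2.projectPoints(np.array(X,float).reshape(-1,1,3),cv2.Rodrigues(c["R"])[0],c["t"],c["K"],c["D"])[0].reshape(-1,2)
def quad(mask):
    cs,_=cv2.findContours(mask.astype(np.uint8),cv2.RETR_EXTERNAL,cv2.CHAIN_APPROX_NONE)
    return max(cs,key=cv2.contourArea)
E
python3 - <<'E'
from h import *
for n,box,th in (("top",(340,155,405,225),1),("side",(298,236,362,285),1)):
    c=dict(np.load(f"pics/{n}0.npz")); im=c["img"]
    x0,y0,x1,y1=box
    hsv=cv2.cvtColor(im,cv2.COLOR_RGB2HSV)
    # print profiles
    if n=="top": print(im[190,340:405:2].tolist()); 
    else: print(im[255,298:362:2].tolist())
c=dict(np.load("pics/top0.npz"));im=c["img"]
print("warmer row 190", im[190,155:225:2].tolist())
E
```

```text
[[135, 131, 116], [137, 133, 117], [141, 137, 120], [142, 137, 121], [144, 139, 124], [123, 119, 105], [52, 51, 48], [60, 60, 57], [58, 58, 55], [58, 57, 55], [78, 79, 73], [145, 145, 133], [145, 145, 133], [145, 145, 133], [145, 144, 132], [145, 144, 133], [145, 144, 133], [144, 144, 132], [145, 144, 133], [145, 144, 133], [145, 145, 133], [145, 144, 133], [144, 144, 133], [68, 68, 64], [57, 57, 54], [56, 55, 52], [56, 57, 54], [72, 71, 65], [100, 96, 85], [143, 138, 123], [143, 137, 122], [144, 139, 123], [144, 139, 124]]
[[176, 165, 134], [174, 163, 132], [74, 67, 54], [124, 112, 96], [195, 179, 155], [195, 179, 155], [196, 180, 156], [195, 180, 156], [195, 180, 155], [195, 179, 155], [196, 179, 155], [195, 179, 155], [195, 180, 156], [195, 180, 156], [196, 180, 156], [195, 180, 155], [196, 180, 156], [195, 179, 155], [195, 180, 156], [195, 180, 156], [195, 180, 156], [194, 179, 155], [194, 179, 155], [194, 179, 154], [195, 179, 155], [191, 176, 153], [174, 160, 138], [64, 61, 54], [49, 49, 44], [125, 118, 97], [179, 167, 136], [179, 168, 136]]
warmer row 190 [[139, 134, 118], [142, 136, 121], [141, 136, 120], [142, 136, 120], [143, 138, 122], [140, 137, 122], [144, 139, 127], [144, 140, 130], [144, 141, 132], [80, 77, 74], [137, 133, 126], [144, 142, 134], [145, 142, 134], [145, 144, 136], [144, 141, 134], [145, 142, 134], [145, 145, 137], [144, 141, 133], [145, 142, 135], [145, 142, 134], [145, 142, 135], [146, 146, 137], [146, 143, 135], [145, 142, 134], [138, 135, 127], [81, 78, 74], [84, 82, 75], [142, 138, 125], [119, 116, 105], [57, 56, 52], [68, 66, 59], [93, 90, 80], [91, 87, 78], [111, 108, 96], [123, 118, 105]]
```

```bash
python3 - <<'E'
from h import *
for n,box,th in (("top",(340,155,405,225),105),("side",(296,232,364,288),125)):
    c=dict(np.load(f"pics/{n}0.npz")); im=cv2.cvtColor(c["img"],cv2.COLOR_RGB2GRAY)
    x0,y0,x1,y1=box; S=8
    a=cv2.resize(im[y0:y1,x0:x1],None,fx=S,fy=S,interpolation=cv2.INTER_LINEAR)
    m=(a>th).astype(np.uint8)
    nl,lab,st,cen=cv2.connectedComponentsWithStats(m)
    ctr=lab[a.shape[0]//2,a.shape[1]//2]; print(n,st[ctr],a.shape)
    M=(lab==ctr).astype(np.uint8); M=cv2.morphologyEx(M,cv2.MORPH_OPEN,np.ones((9,9)))
    cnt=quad(M).reshape(-1,2)
    pix=(cnt+0.5)/S-0.5+[x0,y0]
    W=ray(c,pix,0.058)[:,:2]*1000
    r=cv2.minAreaRect(W.astype(np.float32)); print(r, cv2.boxPoints(r))
    print("quad", cv2.approxPolyDP(W.astype(np.float32).reshape(-1,1,2),6,True).reshape(-1,2))
E
```

```text
top [  139    96   256   405 74159] (560, 520)
((584.6416625976562, -230.75218200683594), (63.96944808959961, 120.1331787109375), 76.930419921875) [[ 518.8982  -248.32526]
 [ 635.91943 -275.4915 ]
 [ 650.38513 -213.17911]
 [ 533.3639  -186.01288]]
quad [[ 648.51    -217.01807]
 [ 534.26984 -189.44618]
 [ 520.4396  -244.92314]
 [ 634.77515 -272.5196 ]]
side [    34     48    470    400 113444] (448, 544)
((575.021728515625, -269.8545837402344), (183.0146942138672, 150.30735778808594), 76.97566986083984) [[ 481.1789  -342.07086]
 [ 627.6195  -375.94482]
 [ 668.86456 -197.6383 ]
 [ 522.42395 -163.76434]]
quad [[ 666.0322  -199.81844]
 [ 537.0168  -170.57436]
 [ 502.48254 -249.97275]
 [ 483.07965 -341.2675 ]
 [ 600.13794 -366.21188]
 [ 644.49365 -297.8253 ]]
```

```bash
cat >> h.py <<'E'
def plate(c,box,th,z=0.058,seed=None,S=8,er=9):
    im=cv2.cvtColor(c["img"],cv2.COLOR_RGB2GRAY); x0,y0,x1,y1=box
    a=cv2.resize(im[y0:y1,x0:x1],None,fx=S,fy=S,interpolation=cv2.INTER_LINEAR)
    nl,lab=cv2.connectedComponents((a>th).astype(np.uint8))
    sy,sx=(a.shape[0]//2,a.shape[1]//2) if seed is None else (int((seed[1]-y0)*S),int((seed[0]-x0)*S))
    M=cv2.morphologyEx((lab==lab[sy,sx]).astype(np.uint8),cv2.MORPH_OPEN,np.ones((er,er)))
    pix=(quad(M).reshape(-1,2)+0.5)/S-0.5+[x0,y0]
    W=ray(c,pix,z)[:,:2]*1000
    return W, cv2.approxPolyDP(W.astype(np.float32).reshape(-1,1,2),6,True).reshape(-1,2)
E
python3 - <<'E'
from h import *
c=dict(np.load("pics/side0.npz"))
for th in (140,155,165):
    W,q=plate(c,(296,232,364,288),th); print(cv2.minAreaRect(W.astype(np.float32)),q,q.mean(0))
# warmer zooms
for n,b in (("top",(155,145,230,222)),("side",(250,150,306,200))):
    a=dict(np.load(f"pics/{n}0.npz"))["img"][b[1]:b[3],b[0]:b[2],::-1]
    a=cv2.convertScaleAbs(a,alpha=1.3)
    s=600//a.shape[0]
    a=cv2.resize(a,None,fx=s,fy=s,interpolation=cv2.INTER_CUBIC); print(n,s,a.shape)
    for i in range(0,a.shape[1],10*s): cv2.putText(a,str(b[0]+i//s),(i,10),0,.35,(0,0,255)); cv2.line(a,(i,12),(i,18),(0,0,255))
    for i in range(0,a.shape[0],10*s): cv2.putText(a,str(b[1]+i//s),(0,i+4),0,.35,(0,0,255)); cv2.line(a,(24,i),(30,i),(0,0,255))
    cv2.imwrite(f"pics/w_{n}.png",a)
E
```

```text
((575.1417236328125, -269.16424560546875), (185.12754821777344, 152.4619140625), 76.88748931884766) [[ 667.20026 -199.04803]
 [ 535.9783  -169.55971]
 [ 501.20847 -250.53874]
 [ 481.69412 -340.72482]
 [ 601.2549  -366.64743]
 [ 645.3274  -297.61478]] [ 572.11053 -270.68893]
((575.0802612304688, -268.77313232421875), (188.58248901367188, 154.7913360595703), 76.08052062988281) [[ 668.68604 -198.40187]
 [ 535.9053  -167.11638]
 [ 499.5525  -252.01828]
 [ 480.30847 -340.18207]
 [ 600.95294 -368.44168]
 [ 646.4054  -296.96115]] [ 571.96844 -270.52023]
((592.1161499023438, -263.08209228515625), (220.6298065185547, 195.61001586914062), 71.72042083740234) [[ 719.2027  -190.17224]
 [ 699.958   -182.52724]
 [ 692.1119  -203.35405]
 [ 689.668   -193.64436]
 [ 672.4793  -199.90599]
 [ 656.20154 -187.8659 ]
 [ 607.1565  -178.92766]
 [ 601.90796 -164.43506]
 [ 595.0511  -173.50645]
 [ 566.65375 -167.76208]
 [ 556.77405 -150.24214]
 [ 548.0027  -164.63434]
 [ 542.69727 -152.70992]
 [ 530.3482  -153.9531 ]
 [ 526.52325 -184.2787 ]
 [ 504.22824 -217.32397]
 [ 508.53445 -235.60304]
 [ 490.45914 -259.00772]
 [ 493.76797 -279.49   ]
 [ 479.1999  -339.74783]
 [ 599.73096 -371.29892]
 [ 646.0369  -302.1858 ]
 [ 676.3074  -206.35223]
 [ 682.5561  -217.37914]
 [ 676.3011  -232.33212]
 [ 690.1944  -241.97174]
 [ 693.2164  -216.72632]
 [ 705.12634 -215.31168]] [ 608.9427  -213.66605]
top 7 (539, 525, 3)
side 12 (600, 672, 3)
```

View pics/w_top.png

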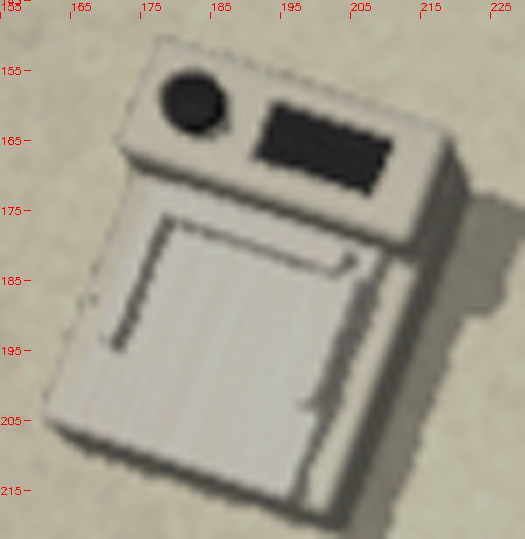

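View pics/w_side.png

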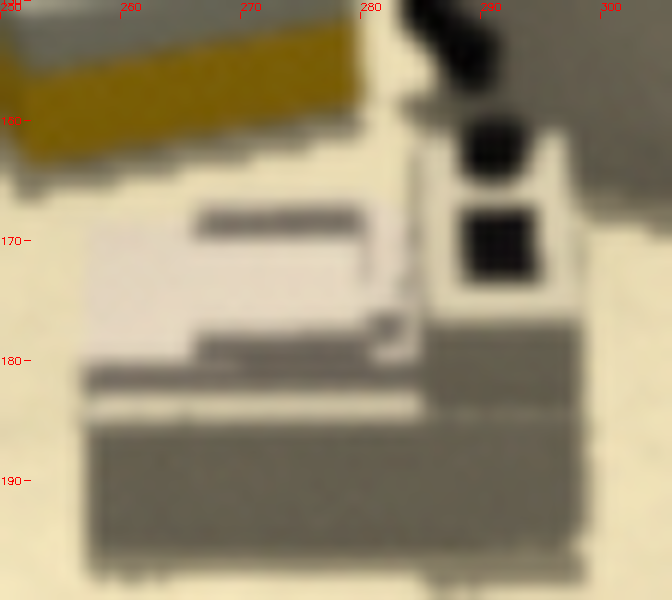

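```bash
python3 - <<'E'
from h import *
np.set_printoptions(precision=1,suppress=True)
ct=dict(np.load("pics/top0.npz"));cs=dict(np.load("pics/side0.npz"))
def T(p): return (np.array(p,float)+.5)/7-.5+[155,145]
def S(p): return (np.array(p,float)+.5)/12-.5+[250,150]
def r(c,p,z): return ray(c,p,z)[:,:2]*1000
print("hump top BL BR FL FR",r(ct,T([(160,38),(455,132),(118,148),(410,245)]),.075))
print("hump side BL BR FL FR",r(cs,S([(568,130),(580,318),(420,135),(428,318)]),.075))
print("cheekL bottom back,front",r(ct,T([(178,232),(125,345)]),.055))
print("stop bottom L,R",r(ct,T([(180,232),(330,277)]),.055))
print("deck front L,R",r(ct,T([(48,415),(290,495)]),.055), "ledge",r(ct,T([(330,520)]),.05))
# side: deck corners front-far, front-near, stop
print("side deck FL FR",r(cs,S([(85,228),(85,362)]),.055),)
print("side cheekL bottom(z55) front,back",r(cs,S([(196,240),(358,237)]),.055),"cheekR top inner front/back",r(cs,S([(196,335),(370,335)]),.063))
def S2(p): return (np.array(p,float)+.5)/5-.5+[290,228]
print("side plate FL BL BR FR", r(cs,S2([(62,92),(285,73),(310,142),(83,163)]),.058))
E
```

```text
hump top BL BR FL FR [[697.4 247.1]
 [660.8 143.9]
 [657.5 261.1]
 [620.2 159.6]]
hump side BL BR FL FR [[700.8 248.2]
 [660.9 143.2]
 [659.9 261.5]
 [622.3 158.9]]
cheekL bottom back,front [[632.5 244.1]
 [591.8 262. ]]
stop bottom L,R [[632.5 243.4]
 [614.8 190.5]]
deck front L,R [[567.2 288.3]
 [536.6 203.9]] ledge [[528.3 190.8]]
side deck FL FR [[562.8 279.9]
 [537.8 205. ]]
side cheekL bottom(z55) front,back [[590.2 260.9]
 [634.1 244.9]] cheekR top inner front/back [[567.  194.3]
 [611.7 176.1]]
side plate FL BL BR FR [[ 535.  -187.9]
 [ 653.2 -216.7]
 [ 637.6 -274.1]
 [ 521.6 -246.8]]
```

```bash
cat >> h.py <<'E'
J=np.array([.5857,-.2312]); JY=np.radians(-13.5)
W0=np.array([.5673,.2368]); WY=np.radians(-20.2)
def q(yaw):
    p=yaw+np.pi; return [np.cos(p/2),np.sin(p/2),0.,0.]
def jp(x,y,z): c,s=np.cos(JY),np.sin(JY); return [J[0]+c*x-s*y,J[1]+s*x+c*y,z]
def wp(x,y,z): c,s=np.cos(WY),np.sin(WY); return [W0[0]+c*x-s*y,W0[1]+s*x+c*y,z]
E
python3 - <<'E'
from station import *
from h import *
np.set_printoptions(precision=3,suppress=True)
def st(m=""):
    s=telemetry.get_state(); print(m,round(s["time_s"],3),s["position"],s["contact_force"],s["finger_gap"]); return s
for p,o in ((jp(.015,0,.066),q(JY)),(jp(-.085,0,.045),q(JY)),(wp(-.04,0,.045),q(WY))): print(inverse_kinematics(p,o))
arm.grip(0.0,20); st("closed")
arm.move_pose(jp(.015,0,.11),q(JY)); s=st("above"); print(s["tool_rot"],q(JY))
arm.dwell(.3); st()
for i in range(3):
    arm.move_straight(jp(.015,0,.11-.0002*(i+1))); st()
arm.move_straight(jp(.015,0,.074),rate=.1); st(); 
arm.dwell(.1); st(); arm.dwell(.1); st()
E
```

```text
[-0.032  0.635  0.487  1.773 -0.386  0.829  1.973]
[-0.061  0.541  0.501  2.024 -0.408  0.674  2.038]
[-0.594  0.546  0.107  1.911 -0.087  0.689  0.783]
closed 1.625 [0.204 0.643 0.231] [0.131 0.337 0.727] 0.00041813107242712097
above 5.008 [ 0.601 -0.234  0.11 ] [-0.435  0.088  0.576] 0.0007375970018237764
[0.117 0.993 0.    0.   ] [np.float64(0.1175373974578377), np.float64(0.9930684569549263), 0.0, 0.0]
 5.308 [ 0.6   -0.234  0.11 ] [-0.469 -0.249 -0.144] 0.00031945771301475996
 5.558 [ 0.6   -0.235  0.11 ] [-0.623 -0.491 -1.165] 0.0005344605564861886
 5.808 [ 0.6   -0.235  0.11 ] [ 1.091  1.064 -0.885] 0.0005635565127210043
 6.058 [ 0.6   -0.235  0.109] [-0.069  0.337  0.389] 0.00046082503653843953
 6.558 [ 0.6   -0.235  0.074] [0.231 0.091 0.533] 0.0005703382686320822
 6.658 [ 0.601 -0.235  0.074] [-0.205  0.399  0.17 ] 0.0004014165604738076
 6.758 [ 0.601 -0.235  0.075] [-0.203 -0.345 -0.657] 0.0003766263928853476
```

```bash
python3 - <<'E'
from station import *
from h import *
np.set_printoptions(precision=3,suppress=True)
a=[telemetry.get_state() for _ in range(4)]
for s in a: print(s["time_s"],s["contact_force"],s["position"])
ims=[]
for n,b in (("top",(330,145,420,235)),("side",(285,215,375,290))):
    c=viewer.capture(n); ims.append(cv2.resize(c["img"][b[1]:b[3],b[0]:b[2],::-1],(400,400),interpolation=cv2.INTER_CUBIC))
cv2.imwrite("pics/g1.png",np.hstack(ims))
fs=[]
for _ in range(10):
    arm.dwell(.02); s=telemetry.get_state(); fs.append(s["contact_force"])
print(np.mean(fs,0),np.std(fs,0),s["time_s"])
E
```

```text
6.7583 [-0.203 -0.345 -0.657] [ 0.601 -0.235  0.075]
6.7583 [-0.203 -0.345 -0.657] [ 0.601 -0.235  0.075]
6.7583 [-0.203 -0.345 -0.657] [ 0.601 -0.235  0.075]
6.7583 [-0.203 -0.345 -0.657] [ 0.601 -0.235  0.075]
[ 0.131  0.222 -0.155] [0.503 0.585 0.513] 7.025
```

View pics/g1.png

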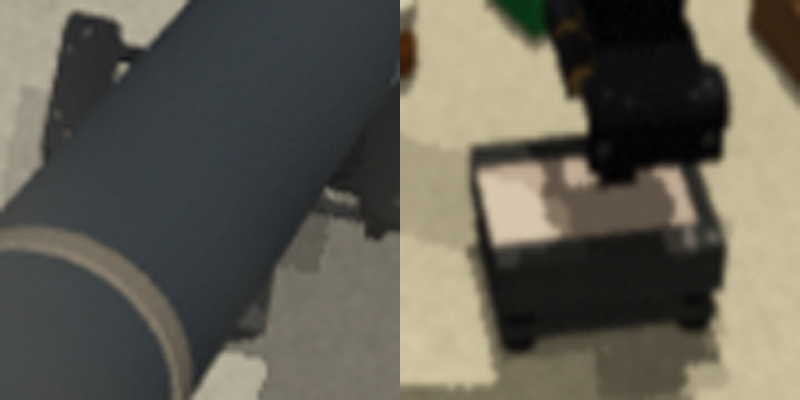

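```bash
cat >> h.py <<'E'
from station import arm, telemetry
def F(n=6,dt=.02):
    f=[]
    for _ in range(n): arm.dwell(dt); f.append(telemetry.get_state()["contact_force"])
    return np.mean(f,0)
def t(): return round(telemetry.get_state()["time_s"],2)
E
python3 - <<'E'
from h import *
np.set_printoptions(precision=2,suppress=True)
z=.0680; arm.move_straight(jp(.015,0,z),rate=.05)
f=F(8); f0=f; print(z,f,t())
for i in range(30):
    d=.0004 if f[2]-f0[2]<1.2 else .0002
    z-=d; arm.move_straight(jp(.015,0,z)); f=F(4); print(round(z*1e3,2),f,telemetry.get_state()["position"][2]*1e3)
    if f[2]-f0[2]>7: break
print(t())
E
```

```text
0.068 [ 0.1  -0.25 -0.02] 7.42
67.6 [ 0.18 -0.3  -0.28] 67.65901043588866
67.2 [0.46 0.34 0.14] 67.18922550235719
66.8 [-0.14 -0.09 -0.27] 66.78989120718727
66.4 [-0.37  0.2   1.2 ] 66.50977796549822
66.2 [-1.29  0.66  3.7 ] 66.52570327831951
66.0 [-1.13  0.68  5.38] 66.50912122914276
65.8 [-1.78  1.12  7.05] 66.48059541280537
9.64
```

```bash
cat > drag.py <<'E'
from h import *
import sys
np.set_printoptions(precision=2,suppress=True)
x0,z,Ft,n,dx=[float(a) for a in sys.argv[1:6]]
c,s=np.cos(JY),np.sin(JY)
x=x0
for i in range(4):
    arm.move_straight(jp(x,0,z)); f=F(5); print("press",round(z*1e3,2),f[2],telemetry.get_state()["position"][2]*1e3)
    if abs(Ft-f[2])<.7: break
    z-=np.clip((Ft-f[2])*.00012,-.0004,.0003)
for i in range(int(n)):
    x-=dx; arm.move_straight(jp(x,0,z),rate=.02); f=F(5)
    p=telemetry.get_state()["position"]; fa=f[0]*c+f[1]*s
    print(round(x*1e3,1),"actx",round(((p[0]-J[0])*c+(p[1]-J[1])*s)*1e3,2),"z",round(z*1e3,2),"posz",round(p[2]*1e3,2),"Fz",round(f[2],2),"Fa",round(fa,2))
    if f[2]>12.3: z+=.0004
    elif abs(Ft-f[2])>.5: z-=np.clip((Ft-f[2])*.00012,-.0004,.0003)
print("x,z",x,z,t())
E
cat > snap.py <<'E'
import sys
from h import *
from station import viewer
n=sys.argv[1]; b=[int(v) for v in sys.argv[3:7]]
c=viewer.capture(n); np.savez(f"pics/{sys.argv[2]}.npz",**c)
a=c["img"][b[1]:b[3],b[0]:b[2],::-1]; S=min(800//a.shape[1],600//a.shape[0])
cv2.imwrite(f"pics/{sys.argv[2]}.png",cv2.resize(a,None,fx=S,fy=S,interpolation=cv2.INTER_CUBIC)); print(S)
E
python3 drag.py .015 .0656 9.3 3 .003; python3 snap.py side d1 285 215 375 290
```

```text
press 65.6 7.716657777148093 66.48902227951501
press 65.41 8.813089266954192 66.48568106646438
12.0 actx 13.37 z 65.41 posz 66.49 Fz 6.1 Fa 0.04
9.0 actx 11.01 z 65.11 posz 66.48 Fz 6.59 Fa 0.85
6.0 actx 8.41 z 64.81 posz 66.47 Fz 7.5 Fa 1.17
x,z 0.006000000000000001 0.06459432626913239 11.46
8
```

View pics/d1.png

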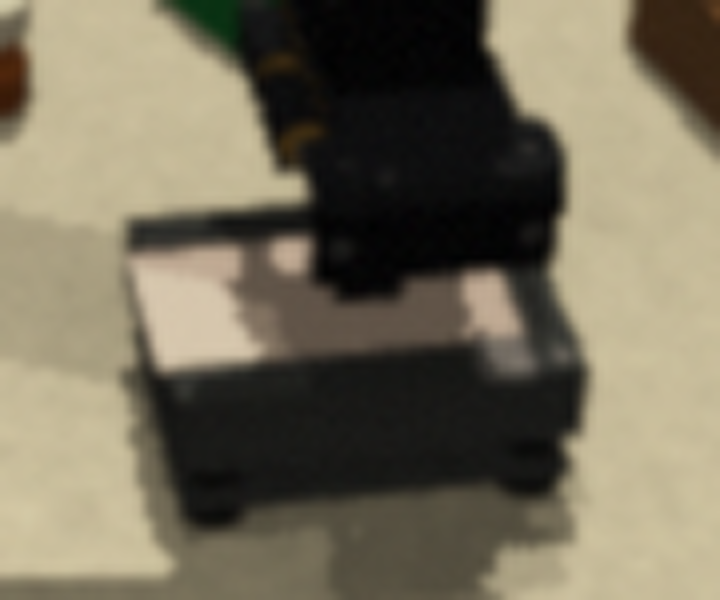

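```bash
python3 - <<'E'
import numpy as np, cv2
a=np.load("pics/side0.npz")["img"].mean(2); b=np.load("pics/d1.npz")["img"].mean(2)
for r in (252,257): print(r,a[r,296:312].astype(int),b[r,296:312].astype(int))
for r in (245,250,255): print(r,a[r,340:362].astype(int),b[r,340:362].astype(int))
E
```

```text
252 [160 158 154 151 140  88  53  99 160 176 176 175 175 177 177 176] [151 148 146 143 132 113 150 186 194 194 196 194 194 194 195 194]
257 [161 161 161 158 152 122  59  27  73 140 170 175 177 177 176 177] [153 152 151 149 144 116  72 114 179 194 194 195 194 194 194 195]
245 [176 176 176 177 177 176 164 113  57  43  52  85 135 155 159 159 159 160
 160 162 161 161] [  4   6   5   4   4   6   4   4   4   7  12  15  10  25  87 157 176 178
 177 178 178 178]
250 [176 176 176 177 176 176 176 176 164 114  59  44  51  72 117 149 159 159
 160 162 163 163] [ 76  77 100 146 159 161 164 145  90  50  40  41  49  75 130 167 175 176
 177 179 180 181]
255 [176 176 176 176 175 175 176 173 173 170 157 111  59  42  47  65 113 150
 160 161 161 161] [ 83  84  89 115 147 158 165 168 163 142  86  49  41  45  54  75 126 167
 178 177 178 179]
```

```bash
python3 drag.py .006 .06445 9.8 5 .004; python3 snap.py side d2 285 215 375 290; python3 - <<'E'
import numpy as np, cv2
a=np.load("pics/side0.npz")["img"].mean(2); b=np.load("pics/d2.npz")["img"].mean(2)
for r in (252,257): print(r,a[r,290:312].astype(int),b[r,290:312].astype(int))
for r in (250,255): print(r,a[r,338:360].astype(int),b[r,338:360].astype(int))
E
```

```text
press 64.45 9.75033081723007 66.45751089272254
2.0 actx 4.67 z 64.45 posz 66.47 Fz 9.01 Fa 1.08
-2.0 actx 0.82 z 64.35 posz 66.46 Fz 9.39 Fa 1.07
-6.0 actx -3.22 z 64.35 posz 66.45 Fz 9.42 Fa 1.2
-10.0 actx -7.32 z 64.35 posz 66.44 Fz 9.67 Fa 1.16
-14.0 actx -11.56 z 64.35 posz 66.43 Fz 10.48 Fa 0.08
x,z -0.014 0.06443632183395528 14.01
8
252 [163 161 159 158 159 159 160 158 154 151 140  88  53  99 160 176 176 175
 175 177 177 176] [154 153 150 149 160 185 194 195 195 195 194 194 194 194 191 186 165 115
  93  91  90  84]
257 [162 159 160 162 163 163 161 161 161 158 152 122  59  27  73 140 170 175
 177 177 176 177] [152 152 152 153 153 156 180 193 194 194 195 195 195 194 195 195 194 179
 136 115 114 111]
250 [177 177 176 176 176 177 176 176 176 176 164 114  59  44  51  72 117 149
 159 159 160 162] [151 141 101  56  43  43  42  46  51  53  54  51  45  49  57  80 130 167
 176 176 178 179]
255 [177 177 176 176 176 176 175 175 176 173 173 170 157 111  59  42  47  65
 113 150 160 161] [169 168 168 156 109  62  49  53  56  58  59  59  56  52  45  46  54  75
 127 168 179 178]
```

View pics/d2.png

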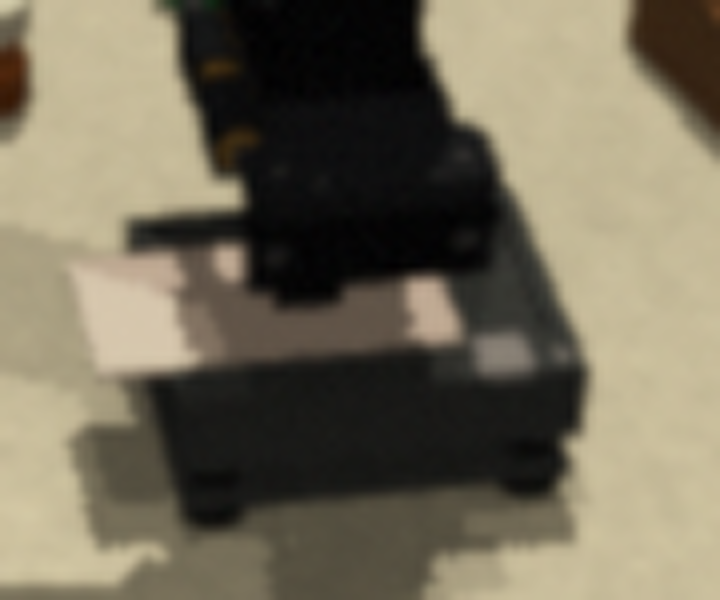

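```bash
python3 drag.py -.014 .0648 7.5 5 .0042; python3 snap.py side d3 275 215 365 290; python3 - <<'E'
import numpy as np, cv2
a=np.load("pics/side0.npz")["img"].mean(2); b=np.load("pics/d3.npz")["img"].mean(2)
for r in (252,257): print(r,a[r,284:308].astype(int),b[r,284:308].astype(int))
for r in (250,255): print(r,a[r,328:360].astype(int),b[r,328:360].astype(int))
E
```

```text
press 64.8 8.745513507549877 66.44882659608609
press 64.95 7.854789396194981 66.48333122307137
-18.2 actx -16.47 z 64.95 posz 66.46 Fz 8.58 Fa -0.13
-22.4 actx -20.88 z 65.08 posz 66.43 Fz 8.07 Fa -0.26
-26.6 actx -25.13 z 65.15 posz 66.44 Fz 8.02 Fa -0.34
-30.8 actx -29.37 z 65.21 posz 66.48 Fz 8.16 Fa -0.22
-35.0 actx -33.71 z 65.29 posz 66.45 Fz 7.41 Fa -0.14
x,z -0.034999999999999996 0.06528973332525714 16.93
8
252 [162 162 162 163 163 162 163 161 159 158 159 159 160 158 154 151 140  88
  53  99 160 176 176 175] [153 158 174 190 195 195 195 196 196 195 195 191 183 168 136  98  85  85
  85  84  84  82  73  54]
257 [162 164 165 167 166 164 162 159 160 162 163 163 161 161 161 158 152 122
  59  27  73 140 170 175] [154 156 159 170 190 195 195 196 195 196 195 195 195 194 184 149 119 113
 113 107  91  85  84  83]
250 [177 176 176 176 176 176 176 176 176 176 177 177 176 176 176 177 176 176
 176 176 164 114  59  44  51  72 117 149 159 159 160 162] [ 81  95  94  78  45  33  35  38  40  43  47  53  54  54  54  55  53  54
  54  54  54  51  45  50  57  81 131 167 176 177 178 181]
255 [176 177 177 176 176 175 177 176 177 176 177 177 176 176 176 176 175 175
 176 173 173 170 157 111  59  42  47  65 113 150 160 161] [122 159 169 169 160 123  70  47  47  52  54  54  54  54  54  54  54  55
  55  58  59  59  55  51  45  47  55  76 127 168 178 178]
```

View pics/d3.png

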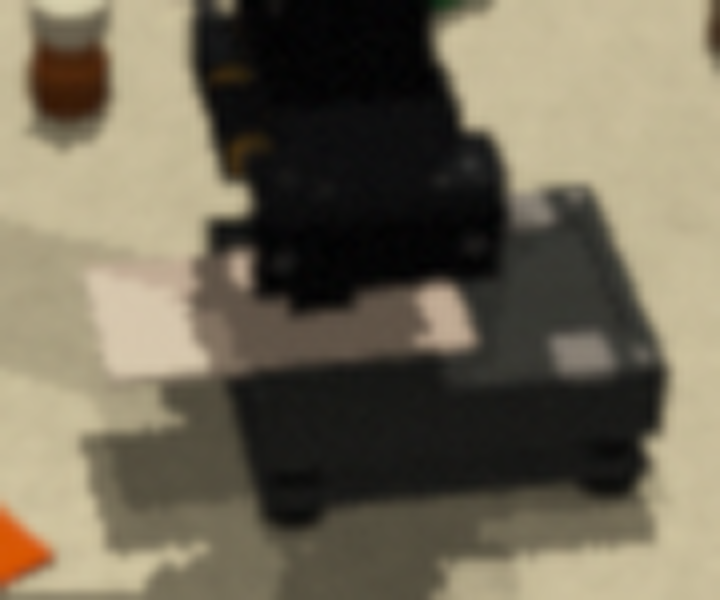

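```bash
python3 - <<'E'
from h import *
arm.move_straight(jp(-.035,0,.0685),rate=.03)
arm.move_straight(jp(-.085,0,.115),rate=.15)
arm.grip(.087,20); print(t())
E
python3 snap.py side d4 255 200 375 290;python3 snap.py top d4t 320 140 420 240; python3 -c "
from h import *;print(t())"
```

```text
19.37
6
6
19.47
```

View pics/d4.png

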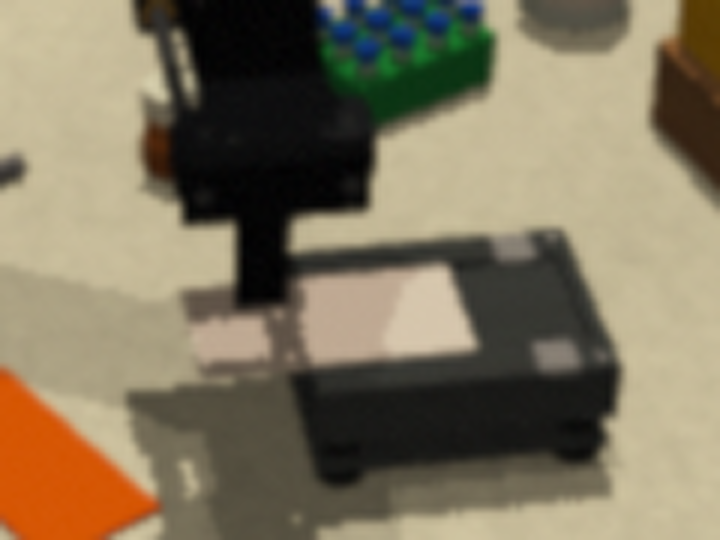

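View pics/d4t.png

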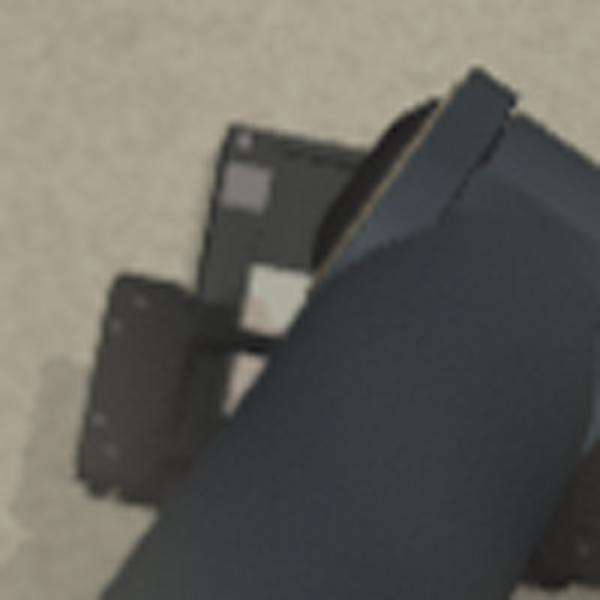

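```bash
python3 - <<'E'
from h import *
np.set_printoptions(precision=1,suppress=True)
c=dict(np.load("pics/d4.npz"));ct=dict(np.load("pics/d4t.npz"))
def loc(W): 
    d=W[:,:2]-J; cc,s=np.cos(JY),np.sin(JY); return np.c_[d[:,0]*cc+d[:,1]*s,-d[:,0]*s+d[:,1]*cc]*1000
p=(np.array([(182,292),(450,263),(477,352),(200,372)],float)+.5)/6-.5+[255,200]
L=loc(ray(c,p,.058)); print("FL BL BR FR in jig frame",L,L.mean(0))
print("fingertip px", (np.array([(239,303),(280,303)])+.5)/6-.5+[255,200])
pt=(np.array([(250,264)],float)+.5)/6-.5+[320,140]
print("top BL",loc(ray(ct,pt,.058)))
E
```

```text
FL BL BR FR in jig frame [[-106.    27. ]
 [  15.8   31. ]
 [  13.7  -32.3]
 [-105.9  -29.1]] [-45.6  -0.9]
fingertip px [[294.4 250.1]
 [301.2 250.1]]
top BL [[13.1 31.5]]
```

```bash
python3 - <<'E'
from h import *
np.set_printoptions(precision=2,suppress=True)
f0=F(5);arm.move_straight(jp(-.0835,0,.0455),rate=.1); print(F(5)-f0)
arm.grip(.055,20); print("gap",telemetry.get_state()["finger_gap"],F(5)-f0,t())
arm.move_straight(jp(-.0835,0,.0475),rate=.02); print(F(5)-f0,telemetry.get_state()["finger_gap"])
arm.move_straight(jp(-.0835,0,.085),rate=.08); print("lifted",F(6)-f0,telemetry.get_state()["finger_gap"],t())
E
python3 snap.py side e1 255 190 375 280
```

```text
[0.08 0.21 0.06]
gap 0.05950091348888315 [0.24 0.5  0.58] 21.18
[ 0.39  0.24 -0.84] 0.05947519263320449
lifted [ 0.05  0.46 -1.  ] 0.0591863279736421 22.23
6
```

View pics/e1.png

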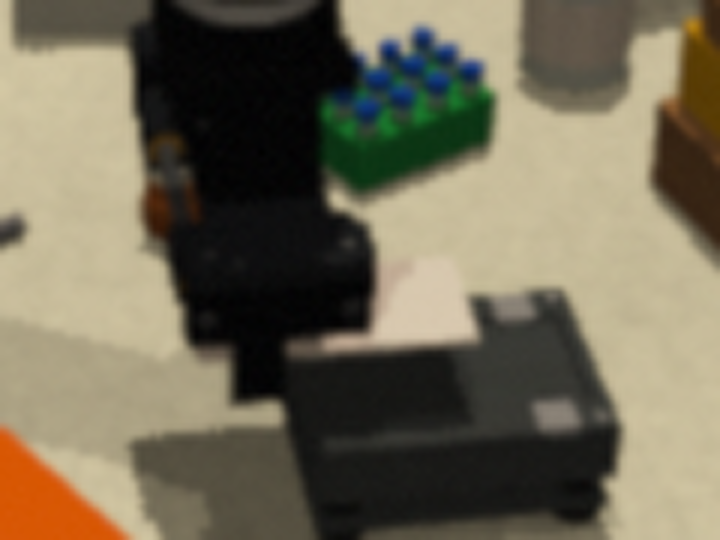

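```bash
python3 - <<'E'
from h import *
np.set_printoptions(precision=2,suppress=True)
arm.move_straight(jp(-.0835,0,.12),rate=.15)
arm.move_straight(wp(-.046,0,.12),q(WY),rate=.2); print(t())
arm.move_straight(wp(-.046,0,.062),q(WY),rate=.12); print(F(5),t(),telemetry.get_state()["finger_gap"],telemetry.get_state()["position"])
E
python3 snap.py side f1 230 145 320 210;python3 snap.py top f1t 150 140 240 230
```

```text
25.13
[ 0.18  0.42 -0.03] 25.85 0.05972903543488953 [0.52 0.25 0.06]
8
6
```

View pics/f1.png

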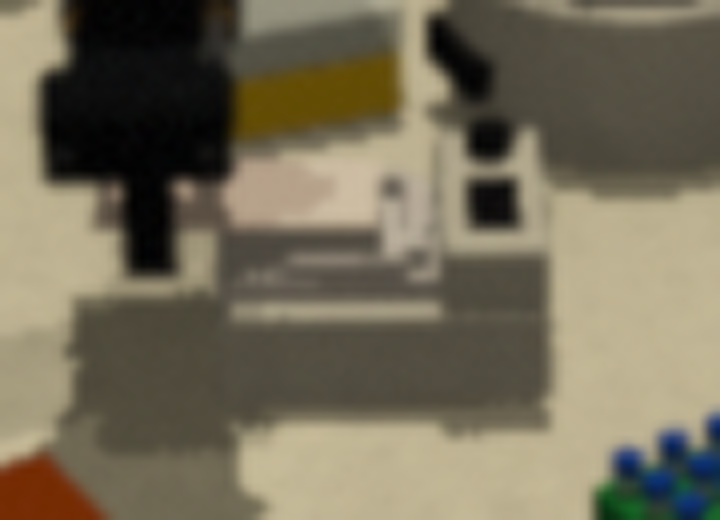

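View pics/f1t.png

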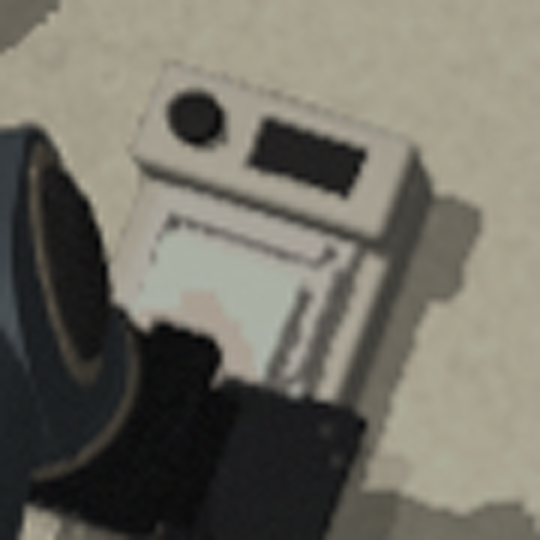

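```bash
python3 - <<'E'
from h import *
c=dict(np.load("pics/f1t.npz")); b=(168,170,214,208)
a=c["img"][b[1]:b[3],b[0]:b[2],::-1].astype(float); a=np.clip((a-60)*2.2,0,255).astype(np.uint8)
cv2.imwrite("pics/f1z.png",cv2.resize(a,None,fx=15,fy=15,interpolation=cv2.INTER_CUBIC))
E
```

```text
(no output)
```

View pics/f1z.png

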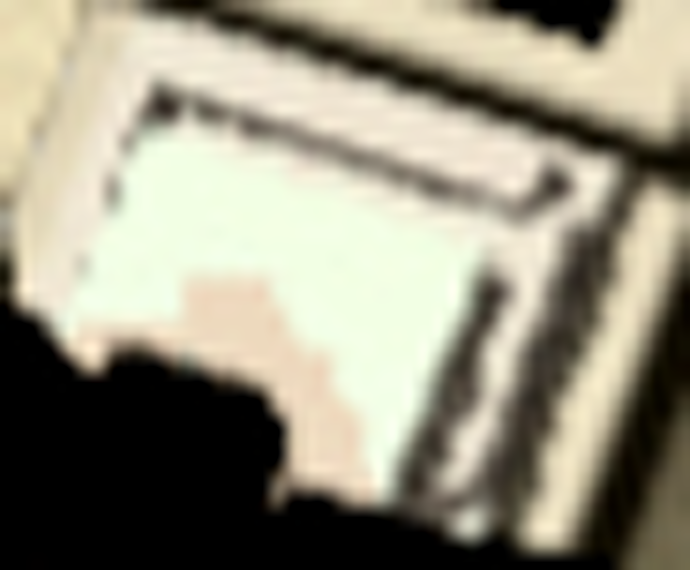

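```bash
python3 - <<'E'
from h import *
np.set_printoptions(precision=1,suppress=True)
c=dict(np.load("pics/f1t.npz")); cs=dict(np.load("pics/f1.npz"))
P=lambda p:(np.array(p,float)+.5)/15-.5+[168,170]
def loc(W):
    d=W[:,:2]-W0; cc,s=np.cos(WY),np.sin(WY); return np.c_[d[:,0]*cc+d[:,1]*s,-d[:,0]*s+d[:,1]*cc]*1000
print("plate BL BR L R",loc(ray(c,P([(150,125),(485,250),(75,310),(385,490)]),.0745)))
print("stop/cheekL inner corner low", loc(ray(c,P([(175,100)]),.055)),"stop face line L,R top edge",loc(ray(c,P([(190,92),(530,205)]),.065)))
print("cheekR outer top edge back,front", loc(ray(c,P([(580,235),(490,470)]),.063)))
S=lambda p:(np.array(p,float)+.5)/8-.5+[230,145]
print("side plate BL?,FRnear..", loc(ray(cs,S([(375,165),(378,228),(220,228)]),.0745)))
print("top tool pos",telemetry.get_state()["position"], loc(np.array([telemetry.get_state()["position"]])))
E
```

```text
plate BL BR L R [[ 52.5  29.1]
 [ 50.4 -29.5]
 [ 19.7  29.4]
 [  7.9 -28.3]]
stop/cheekL inner corner low [[61.7 32.6]] stop face line L,R top edge [[ 61.7  27.8]
 [ 61.7 -31.4]]
cheekR outer top edge back,front [[ 60.  -40.3]
 [ 18.3 -40.3]]
side plate BL?,FRnear.. [[ 50.   24.3]
 [ 51.  -31.8]
 [-14.8 -29.6]]
top tool pos [0.5 0.3 0.1] [[-45.5   0.5]]
```

```bash
python3 - <<'E'
from h import *
np.set_printoptions(precision=2,suppress=True)
c,s=np.cos(WY),np.sin(WY)
def L(f): return np.array([f[0]*c+f[1]*s,-f[0]*s+f[1]*c,f[2]])
f0=F(6); arm.move_straight(wp(-.046,0,.0475),rate=.06); f=F(5)-f0; print(L(f),t())
z=.0475
while z>.0440:
    z-=.0004; arm.move_straight(wp(-.046,0,z)); f=F(4)-f0; print(round(z*1e3,2),L(f),telemetry.get_state()["position"][2]*1e3)
    if f[2]>2.0 or abs(f[:2]).max()>4: break
x=-.046
print("advance")
while x<-.030:
    x+=.0015 if x<-.0405 else .0007
    arm.move_straight(wp(x,0,z),rate=.02); f=F(4)-f0; p=telemetry.get_state()["position"]
    print(round(x*1e3,1),L(f),((p[:2]-W0)@[c,s]*1e3).round(2))
    if L(f)[0]<-4 or abs(L(f)[1])>6 or f[2]>7: break
print(t(),x,z)
E
python3 snap.py side f2 230 145 320 210;python3 snap.py top f2t 150 140 240 230
```

```text
[ 0.22 -0.24 -0.31] 26.52
47.1 [-0.07 -0.3   0.05] 47.207546545958344
46.7 [ 0.37  0.49 -0.36] 46.728178072753856
46.3 [-0.02  0.02 -0.33] 46.29666552116337
45.9 [-0.07  0.17 -0.14] 45.90272111133685
45.5 [-0.18  0.3   0.83] 45.579419683213715
45.1 [-0.68  0.    2.03] 45.220504058221444
advance
-44.5 [0.14 0.79 2.05] -44.2
-43.0 [ 0.18 -0.02  3.12] -42.75
-41.5 [0.52 0.08 2.4 ] -41.33
-40.0 [-0.8   0.45  2.99] -39.84
-39.3 [-1.11  0.33  3.32] -39.28
-38.6 [-1.16 -0.17  3.81] -38.57
-37.9 [-0.68  0.25  3.97] -37.81
-37.2 [-0.9   0.34  3.76] -37.1
-36.5 [-1.17  0.07  4.14] -36.42
-35.8 [-2.55  0.14  5.7 ] -36.22
-35.1 [-3.33 -0.44  5.37] -36.07
-34.4 [-4.14 -0.24  6.58] -35.93
32.23 -0.0344 0.045100000000000015
8
6
```

View pics/f2t.png

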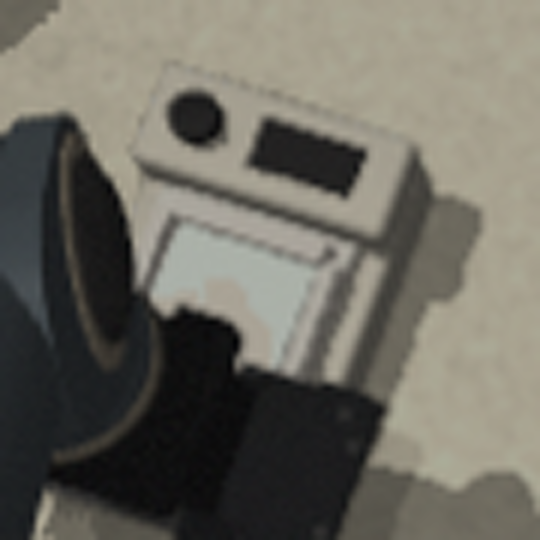

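View pics/f2.png

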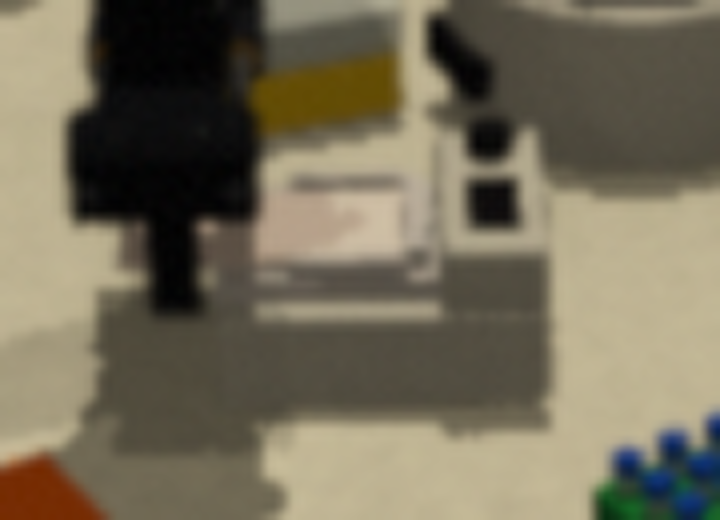

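```bash
python3 - <<'E'
from h import *
np.set_printoptions(precision=2,suppress=True)
arm.move_straight(wp(-.0354,0,.0453),rate=.02); print(F(4))
arm.grip(.075,20); print(F(4),telemetry.get_state()["finger_gap"])
arm.grip(.087,20)
arm.move_straight(wp(-.040,0,.075),rate=.05); arm.move_straight(wp(-.13,0,.14),rate=.2); print(F(4),t())
E
python3 snap.py side f3 230 145 320 210;python3 snap.py top f3t 150 140 240 230
```

```text
[-3.52  1.12  2.85]
[-0.72  0.17 -0.38] 0.07495037109805644
[-0.15  0.36  0.14] 35.41
8
6
```

View pics/f3t.png

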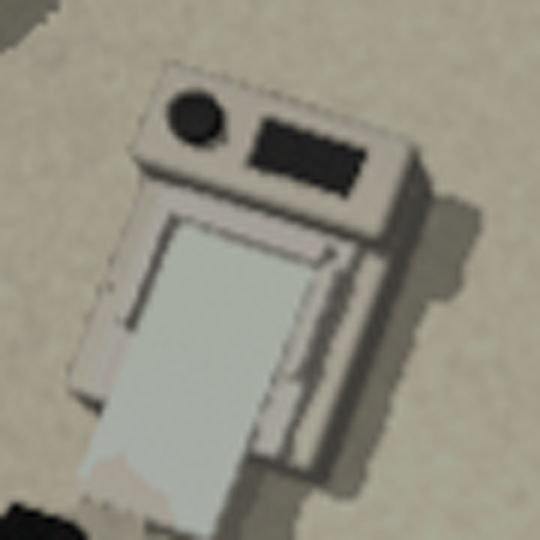

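View pics/f3.png

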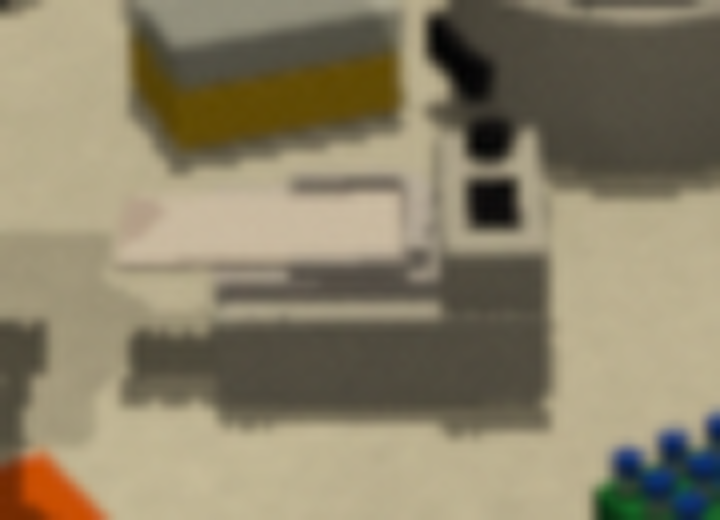

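```bash
python3 - <<'E'
from h import *
np.set_printoptions(precision=2,suppress=True)
c,s=np.cos(WY),np.sin(WY)
L=lambda f: np.array([f[0]*c+f[1]*s,-f[0]*s+f[1]*c,f[2]])
arm.grip(0,20); arm.move_straight(wp(-.095,0,.10),rate=.15); arm.move_straight(wp(-.095,0,.054),rate=.1)
f0=F(8); print(t())
x=-.078; arm.move_straight(wp(x,0,.054),rate=.04); print(L(F(4)-f0))
for i in range(25):
    x+=.0006; arm.move_straight(wp(x,0,.054),rate=.01); f=L(F(4)-f0); p=telemetry.get_state()["position"]
    print(round(x*1e3,1),f,((p[:2]-W0)@[c,s]*1e3).round(2))
    if f[0]<-3.5: break
arm.move_straight(wp(-.095,0,.054),rate=.04); arm.move_straight(wp(-.16,0,.14),rate=.2); print(t())
E
python3 snap.py side f4 230 145 320 210;python3 snap.py top f4t 150 140 240 230
```

```text
38.28
[-0.3  -0.04 -0.13]
-77.4 [ 0.03 -0.1   0.06] -77.56
-76.8 [-0.01  0.13 -0.03] -76.78
-76.2 [-0.16 -0.09 -0.02] -76.16
-75.6 [-0.17  0.29 -0.25] -75.57
-75.0 [ 0.08  0.18 -0.32] -74.96
-74.4 [-0.17 -0.48 -0.27] -74.38
-73.8 [-0.28 -0.38 -0.01] -73.79
-73.2 [-0.01  0.25  0.16] -73.22
-72.6 [-0.06  0.15 -0.22] -72.58
-72.0 [ 0.08  0.33 -0.2 ] -71.98
-71.4 [-0.06  0.02  0.11] -71.38
-70.8 [-1.4  -0.41 -0.21] -71.07
-70.2 [-2.54 -0.42  0.6 ] -70.87
-69.6 [-5.52 -1.22  0.87] -70.68
44.83
8
6
```

View pics/f4t.png

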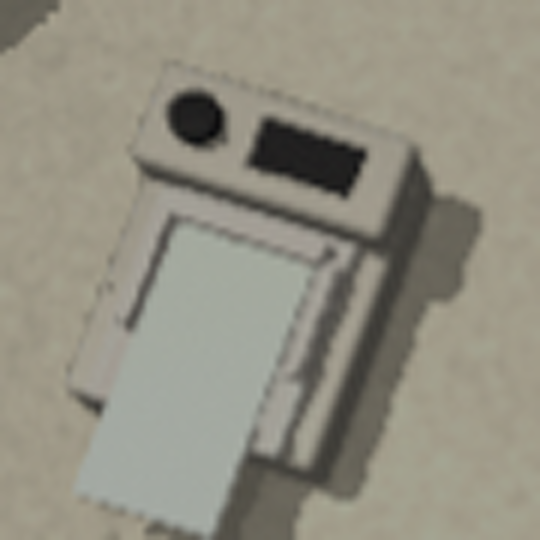

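View pics/f4.png

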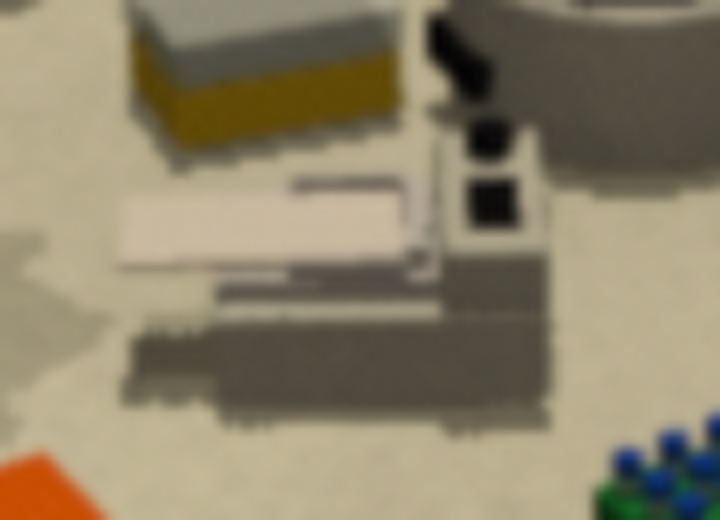

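```bash
python3 - <<'E'
from h import *
from station import viewer, workorder
np.set_printoptions(precision=1,suppress=True)
c=dict(np.load("pics/f4t.npz"));cs=dict(np.load("pics/f4.npz"))
def loc(W):
    d=W[:,:2]-W0; cc,s=np.cos(WY),np.sin(WY); return np.c_[d[:,0]*cc+d[:,1]*s,-d[:,0]*s+d[:,1]*cc]*1000
a=loc(ray(c,(np.array([(178,222),(315,268),(212,535),(78,490)],float)+.5)/6-.5+[150,140],.058)); print(a,a.mean(0))
b=loc(ray(cs,(np.array([(400,192),(408,262),(118,267),(122,198)],float)+.5)/8-.5+[230,145],.058)); print(b,b.mean(0))
o0=np.load("pics/top0.npz")["img"].astype(int)
v=viewer.capture("top")["img"]; cv2.imwrite("pics/end.png",v[:,:,::-1])
arm.dwell(.3); print(F(4),t())
E
```

```text
[[ 60.2  31.2]
 [ 60.  -28.7]
 [-57.6 -28.7]
 [-57.6  28.9]] [1.2 0.7]
[[ 60.6  30.4]
 [ 63.3 -31.7]
 [-58.1 -31.9]
 [-59.6  29. ]] [ 1.6 -1. ]
[ 0.  -0.5  0.5] 45.35
```

View pics/end.png

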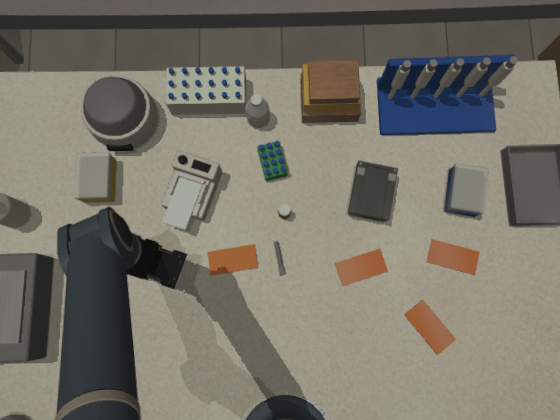

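```bash
python3 snap.py side end2 120 100 330 260
```

```text
3
```

View pics/end2.png

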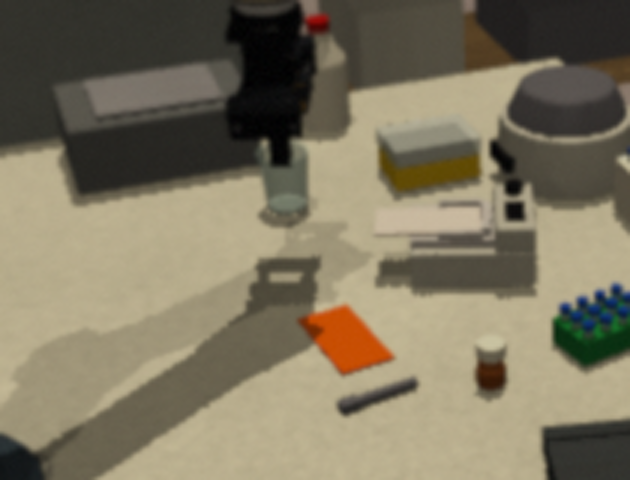

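```bash
python3 -c "
from station import workorder
print(workorder.sign_off())"
```

```text
the job is handed in; nothing more can be done
None
```

The glass plate is on the plate warmer between the cheeks, home against the back stop and released. I handed the job in at about 45 s; sign-off gives no verdict.

- **Sliding out:** I pressed the plate with closed fingertips at about 6–10.5 N averaged (limit 14 N) and dragged it. It slipped about 3 mm along the way and ended overhanging the jig by about 45 mm.
- **Lifting:** I pinched the two long sides at 20 N and lifted the plate level to more than 90 mm above the bench.
- **Placing:** I set it down between the cheeks, where the downward force reached about 6.6 N. I then pushed until the stop resisted at about 4 N and let go.
- **Home check:** I pushed the front end once more with closed fingertips. It met firm resistance at once, peaking at about 5.5 N (limit 25 N), so the plate was already home.

**Last checks:**
- **Position:** The plate lies flat and square in both views. Its centre measured +1.2 mm along and +0.7 mm across from home in the top view, and +1.6 mm and −1.0 mm in the side view. The two views disagree by up to about 1.7 mm, within the 2 mm calibration. The forward offset is probably calibration error too, because the plate cannot pass the stop.
- **Surroundings:** The arm touches nothing, and no bystander looks moved. The beaker was hidden by the arm in the top view, but the side view shows it upright in its place. I compared positions by eye and did not measure each one.

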